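# Set out the next job at the lever press

### The job

Set out this bench for the next press job: put the aluminium housing squarely on the middle of the dark steel anvil, recess up, and stand the brass bushing in the housing's recess. Stand the red plug gauge upright on the white ring between the blue and yellow trays, and the black punch, orange end up, on the white ring directly in front of the yellow tray (on the side towards the robot). Leave the jar and the screwdriver where they are.

Things in the scene. Friction and masses are not known exactly. Their poses are not given: they have to be found in the camera images.
- housing: Loose aluminium bearing housing, a square block 50 x 50 x 28 mm high with a round recess in the top, 35 mm across and 8 mm deep (its floor is 20 mm above the underside). About 0.17 kg. Starts lying flat on the bench, recess up. Origin: centre of the underside; x and y square to the sides, z up.
- bushing: Loose brass bushing, a plain upright cylinder 26 mm across and 40 mm high with small chamfers and a dark spot on its top. About 0.12 kg. Starts standing on the bench. Origin: centre of the underside, z along its axis, up.
- gauge: Loose plug gauge standing upright on the bench: red handle below, 28 mm across and 45 mm high, with a bright steel plug 18 mm across and 22 mm high on top (67 mm in all). About 0.12 kg. Origin: centre of the underside of the red handle, z up.
- punch: Loose black press punch standing upright on the bench: a foot 34 mm across and 12 mm high, above it a stem 22 mm across up to 60 mm, with an orange band (46 to 56 mm up) and an orange top. About 0.18 kg. Origin: centre of the underside of the foot, z up.
- anvil: Fixed dark steel anvil block on the bench, 70 x 70 x 25 mm high, flat top. It stands somewhere among the loose parts. Origin: centre of the underside, x and y square to the sides, z up.
- mat: Fixed flat green staging mat, 200 mm (its x) by 320 mm (its y), 3 mm thick, with a white line along its front edge (its -x side, towards the robot). Three white printed rings 46 mm across: one between the two trays, centred at x +40, y 0 mm in the mat's frame, and one in front of each tray at x -45, y +105 and x -45, y -105 mm. Origin: centre of the underside, z up; its top is at z = 3 mm.
- blue_tray: Fixed open blue parts tray with small steel pins, 60 x 60 x 25 mm high, walls 3 mm, standing on the mat, square to it, at x +40 and y +105 or -105 mm in the mat's frame (it and the yellow tray change places). Origin: centre of the underside, same axes as the mat.
- yellow_tray: Fixed open yellow parts tray with small brass washers, 60 x 60 x 25 mm high, walls 3 mm, standing on the mat, square to it, on the other side from the blue tray. Origin: centre of the underside, same axes as the mat; the ring in front of it is centred 85 mm from the origin along its -x.
- jar: Bystander: closed jar with a white cap, 52 mm across and 55 mm high, standing on the bench beyond the parts. Leave it alone. Origin: centre of the underside.
- screwdriver: Bystander: screwdriver with a black handle lying on the bench beyond the parts, roughly across the robot's view (along y). Leave it alone. Origin: under its middle, x along the tool towards the tip.
Mind the look-alikes: they are no part of the job. What is meant by the gauge is not green or purple, and is the larger of those in its own colour.

How it is judged:
By the outcome, as a careful person would: the job done as asked, in the order asked, and still so for the second after the job is handed in, with the robot touching nothing.
It also fails if it takes over 109 s, if anything falls off the work surface, if the arm or the gripper's body presses on something with over 40 N, if the wrist force passes 120 N, or if a joint passes its speed limit or range.

### The arm

A 6-joint arm with a two-finger parallel gripper is mounted at the origin on the work surface. World frame = base frame: x ahead of the robot, y to its left, z up, the work surface at z = 0. Lengths are in m, angles in rad, forces in N, time in s.
With the tool pointing down it reaches from about 0.375 to 0.9 m from the base axis. Payload 3.1 kg.
Tool frame: the origin (TCP) lies midway between the tips of the shut fingers; the grasp point (between the pads) lies 19 mm behind it (manip.hold_point_z is the distance from the TCP to the grasp point, in m); z points along the fingers, y is the direction in which the jaws open and shut (so a half turn about z gives the same grasp; the last joint's range is limited). The gripper opens to 85 mm and grips with 20 to 120 N. Pads are 22 mm wide; open, the fingers measure 114 mm over their backs; the gripper's body (76 mm by 85 mm) begins 54 mm behind the grasp point. The pads swing forward as they close: fully open they stand 13 mm farther back than shut.
Start: joints at [-1.494, 0.527, 1.433, -0, 1.181, -0.178], TCP at [0.158, -0.605, 0.231] pointing down, gripper open.
Joint ranges: [-3.08, 3.08], [-0.75, 2.2], [0.22, 2.44], [-1.43, 4.57], [0, 2.65], [-2.85, 2.85]. Speed limits (rad/s): [2.79, 2.79, 3.14, 3.14, 3.14, 3.14].

### API

Orientations are given as a unit quaternion [x, y, z, w].
In Python, from station import manip gives the robot as it stands.
- The arm moves only by the tool drive_tool, never from a script. Its argument "motion" is one flat list of numbers, 7 for each row, row after row: the shift along the tool's x, y, z in mm, then the turn, a rotation vector about the tool's x, y, z in degrees, then the finger opening in mm, from 0 to 85.4. A call has 1 to 8 rows; each row is the pose to reach, as a shift and turn from the pose measured when the call began, along the tool's axes at that moment; what a row does not reach only later rows make up. A row lasts 1/8 s, in which the tool goes at most 62.5 mm and 10.7 degrees, less where a joint would pass 70% of its speed; a pose out of reach is approached as far as the arm can. A call with a gripper value outside its range is refused whole. The fingers move at their own pace and stop on an object; "force" is the grip in N (left out, the last holds). Time passes only in rows, so rows that repeat a pose let the fingers close. It gives the time, the measured TCP pose, the force and the opening at its end, in the units of the state.
- manip.sense(): the state, without advancing time (a new reading comes with each control period).
- manip.snapshot(name): name is "scene" or "top" or "wrist"; returns a dict with "color" (400x640x3 uint8, red, green, blue), "fx", "fy", "cx", "cy" (pixels), "view" (4x4, takes a point from world to camera coordinates). Camera axes: x right, y up, looking along -z (the intrinsics and any distortion apply to the point x, -y, -z); pixel columns grow to the right and rows downward; lengths in m; the calibration is good to about 2 mm. A picture is of the moment at which its call begins. There is no depth.
- manip.sign_off(): hands the job in, once; it reports no verdict.
The state is a dict: "t": time; "q": joint angles; "qd": joint speeds; "tau": joint torques, N m; "tcp_pos": TCP position; "tool_rot": TCP orientation; "force": force on the tool from outside, world axes, zero at the start; "ft_torque": the same for the moment, N m; "finger_gap": opening from 0.0 (shut) to 1.0 (fully open).
Only numpy, scipy, OpenCV 4.12 (cv2) and the standard library are available. Lean on these libraries where they do the work, as an engineer would, in place of code of your own. Each camera call takes 0.05 s, during which the arm holds its last target.

## Working session

There is one attempt and no reset: what is moved stays moved. The work goes in short steps, Python scripts to look and compute and a tool call to move; the robot and the scene stay as the last step left them, time stands still between calls to the robot, and variables do not carry over. Pictures are saved under pics/ and viewed, and the job is handed in when it is done.

Besides the shell and the picture viewer there is one more tool, called after "Emit:" in YAML: its name, and indented under it one key for each argument. drive_tool: Moves the arm, as the interface text tells. Its arguments: {"type":"object","properties":{"motion":{"type":"array","items":{"type":"number"}},"force":{"type":"number"}},"required":["motion"]}

```bash
mkdir -p pics; ls
cat > h.py <<'E'
import numpy as np, cv2, json
from station import manip
def snap(n,f):
    s=manip.snapshot(n); cv2.imwrite('pics/'+f+'.png',s['color'][:,:,::-1])
    np.savez('pics/'+f+'.npz',**{k:np.array(v) for k,v in s.items()}); return s
def load(f): return dict(np.load('pics/'+f+'.npz',allow_pickle=True))
def ray(s,u,v,z):
    V=np.array(s['view']); R=V[:3,:3]; c=-R.T@V[:3,3]
    d=R.T@np.array([(u-s['cx'])/s['fx'],-(v-s['cy'])/s['fy'],-1.])
    return c+d*(z-c[2])/d[2]
def proj(s,p):
    V=np.array(s['view']); q=V[:3,:3]@np.array(p)+V[:3,3]
    return s['cx']+s['fx']*q[0]/-q[2], s['cy']+s['fy']*q[1]/q[2]
E
python3 - <<'E'
from h import *
for n in ['scene','top','wrist']:
    s=snap(n,n+'0'); print(n,{k:(np.round(v,3).tolist() if k=='view' else v) for k,v in s.items() if k!='color'})
print(manip.sense(), manip.hold_point_z)
E
```

```text
pics
scene {'fx': 367.70966933148344, 'fy': 367.70966933148344, 'cx': 323.300799919359, 'cy': 194.15326893528925, 'view': [[0.602, 0.799, -0.003, -0.357], [-0.467, 0.355, 0.81, 0.239], [0.648, -0.486, 0.586, -1.257], [0.0, 0.0, 0.0, 1.0]]}
top {'fx': 366.48922123295, 'fy': 366.48922123295, 'cx': 321.7996340226555, 'cy': 202.56223258188967, 'view': [[-0.001, -1.0, 0.022, 0.001], [0.999, 0.0, 0.037, -0.563], [-0.037, 0.022, 0.999, -0.83], [0.0, 0.0, 0.0, 1.0]]}
wrist {'fx': 353.4713287089683, 'fy': 353.4713287089683, 'cx': 320.0288461510087, 'cy': 197.21053867281685, 'view': [[0.254, -0.967, -0.001, -0.623], [0.933, 0.245, -0.263, 0.033], [0.255, 0.066, 0.965, -0.379], [0.0, 0.0, 0.0, 1.0]]}
{'t': 0.15, 'q': array([-1.49348050e+00,  5.28279259e-01,  1.43362749e+00, -6.39876024e-06,
        1.18142583e+00, -1.78496942e-01]), 'qd': array([-0.00096036, -0.00314133, -0.00288488,  0.00060791, -0.00101534,
       -0.00166442]), 'tau': array([ 4.77339509e-04, -4.42743444e+01, -1.78275937e+01, -2.36394690e-04,
        5.64821006e-03, -8.03865476e-06]), 'tcp_pos': array([ 0.15812902, -0.6040795 ,  0.23053586]), 'tool_rot': array([ 9.91830594e-01,  1.27559071e-01,  4.10379921e-05, -8.68997767e-04]), 'force': array([-0.42424369, -0.09109939,  0.20093116]), 'ft_torque': array([0.01815556, 0.01335422, 0.02787865]), 'finger_gap': 0.9982406911825116} 0.0187
```

View pics/top0.png

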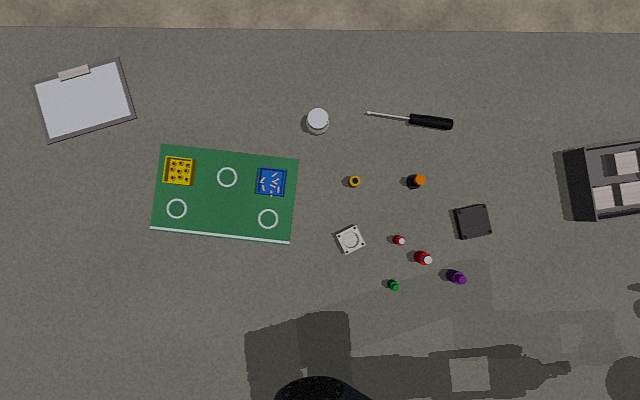

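View pics/scene0.png

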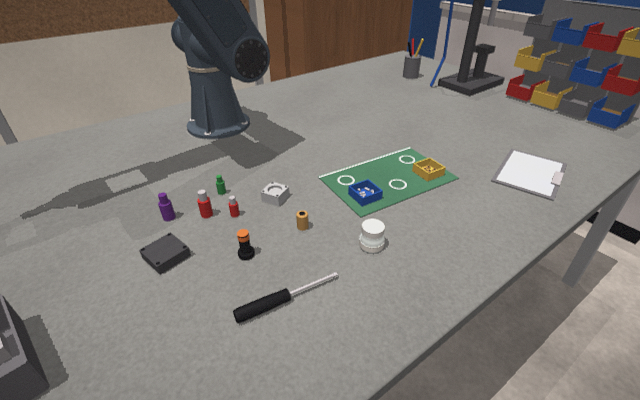

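View pics/wrist0.png

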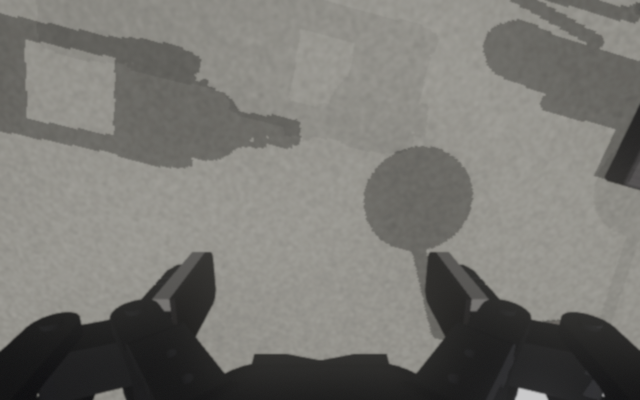

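The top view shows the mat at left, with the yellow tray at (179,171) and the blue one at (271,181). The rings are at (227,177), (176,209) and (268,219). The housing is at (350,240), the bushing at (354,182), the punch at (416,181) and the anvil at (472,221).

Gauge-like parts are red (424,258), small red (399,240), green (393,286) and purple (457,277). The larger red one at (424,258) fits the description, and I'll confirm it in a crop.

Run:
```python
from h import *
t=cv2.imread('pics/top0.png'); s=cv2.imread('pics/scene0.png')
a=cv2.resize(t[160:300,330:500],None,fx=4,fy=4,interpolation=cv2.INTER_CUBIC)
cv2.imwrite('pics/c1.png',a)
b=cv2.resize(s[165:275,135:325],None,fx=4,fy=4,interpolation=cv2.INTER_CUBIC)
cv2.imwrite('pics/c2.png',b)
```

```text
(no output)
```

View pics/c1.png

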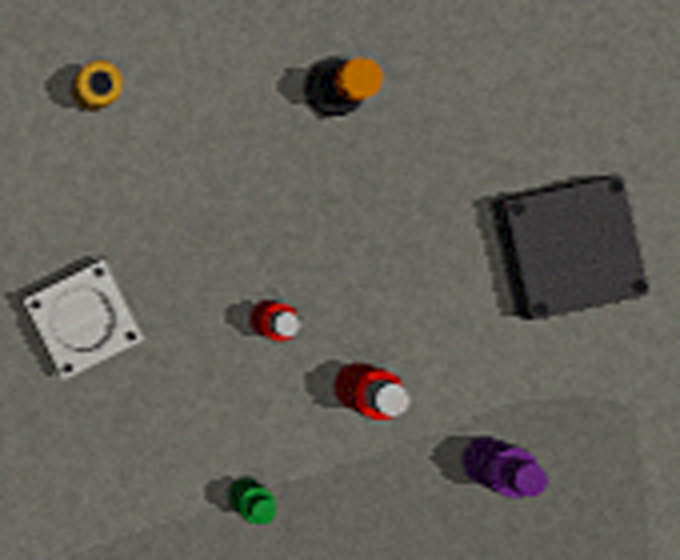

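View pics/c2.png

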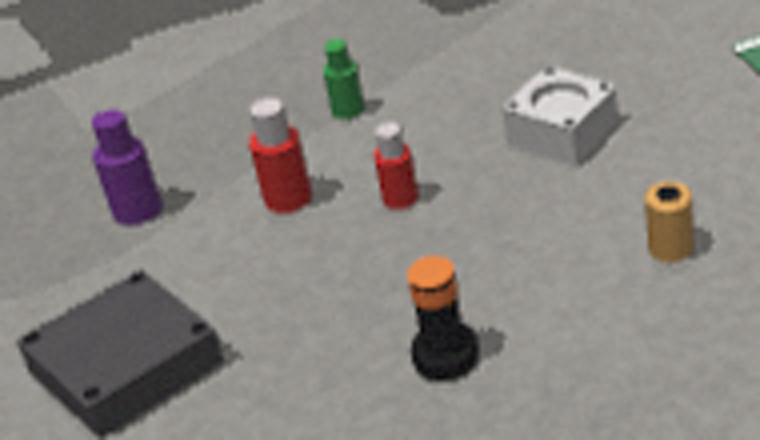

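The crops confirm it: the large red gauge (steel plug at crop 1 (390,398), red handle below) is clearly larger than the small red one. Next I'll measure everything.

```bash
cat > meas.py <<'E'
from h import *
s=load('top0'); im=s['color'].astype(int); R,G,B=im[...,0],im[...,1],im[...,2]
def blob(m,box,n=1):
    x0,y0,x1,y1=box; mm=np.zeros(m.shape,np.uint8); mm[y0:y1,x0:x1]=m[y0:y1,x0:x1]*1
    k,l,st,c=cv2.connectedComponentsWithStats(mm)
    i=1+np.argmax(st[1:,4]); return (l==i).astype(np.uint8),st[i],c[i]
def rect(m,z):
    c=max(cv2.findContours(m,0,1)[0],key=cv2.contourArea)
    p=np.array([ray(s,u,v,z)[:2] for u,v in c[:,0].astype(float)])
    r=cv2.minAreaRect((p*1000).astype(np.float32)); return np.round(r[0],1),np.round(r[1],1),round(r[2],2)
if __name__=='__main__':
    print(im[221,472],im[221,456],im[200,440],im[233,350],im[181,416],im[258,424],im[262,427])
    m,st,c=blob(im.min(2)>125,(330,215,372,262)); m=cv2.morphologyEx(m,cv2.MORPH_CLOSE,np.ones((5,5)))
    print('housing',st,rect(m,.028),ray(s,*c,.028))
    v=im.max(2); m,st,c=blob((v<72)&(v>38),(454,202,496,242)); m=cv2.morphologyEx(m,cv2.MORPH_CLOSE,np.ones((3,3)))
    print('anviltop',st,rect(m,.025),ray(s,*c,.025))
    br=(R>110)&(B<70)
    m,st,c=blob(br,(340,168,368,195)); print('bushing',st,c)
    ii=im[174:191,344:364]; 
    m,st,c=blob(v<60,(347,175,362,190)); print('spot',st,c,ray(s,*c,.04))
    m,st,c=blob((R>110)&(B<70),(405,168,432,195)); print('punch',st,c,ray(s,*c,.06))
    m,st,c=blob(im.min(2)>120,(418,250,436,268)); print('plug',st,c,ray(s,*c,.067))
    m,st,c=blob((G>R+25)&(G>B+15)|(im.min(2)>110),(145,140,302,247));
    m=cv2.morphologyEx(m,cv2.MORPH_CLOSE,np.ones((25,25)))
    print('mat',st,rect(m,.003))
    for nm,b in dict(mid=(214,164,241,190),fy=(163,196,190,222),fb=(255,206,282,232)).items():
        m,st,c=blob(im.min(2)>110,b); ys,xs=np.nonzero(m)
        (x,y),(a,bb),an=cv2.fitEllipse(np.column_stack([xs,ys]).astype(np.float32))
        print(nm,st,c,(x,y),a,bb,ray(s,x,y,.003))
E
python3 meas.py
```

```text
[59 56 58] [3 0 5] [108 108  98] [179 176 170] [180 105   0] [123 116 114] [172 174 172]
housing [336 225  30  30 436] (array([479.6, -62.9]), array([49. , 50.1]), 26.38) [ 0.47999114 -0.06227912  0.028     ]
anviltop [454 204  38  36 907] (array([ 521.5, -342. ]), array([73.8, 72.4]), 12.39) [ 0.52026603 -0.34350847  0.025     ]
bushing [349 175  12  11  69] [354.65217391 180.08695652]
spot [353 178   5   6  22] [354.81818182 180.27272727] [ 0.6116295  -0.07215646  0.04      ]
punch [415 174  11  11  88] [420.01136364 179.09090909] [ 0.61247513 -0.21197679  0.06      ]
plug [424 256   9   8  53] [427.83018868 259.50943396] [ 0.43928166 -0.22494287  0.067     ]
mat [  149   144   150   101 10449] (array([583.5, 224.6]), array([321.2, 200.3]), 83.54)
mid [217 167  20  20 125] [226.56  176.576] (226.62144470214844, 176.6088104248047) 18.058679580688477 18.152482986450195 [0.62324712 0.21971038 0.003     ]
fy [166 198  21  21 132] [176.39393939 208.24242424] (176.26162719726562, 208.14321899414062) 18.07263946533203 18.449260711669922 [0.55058536 0.33375421 0.003     ]
fb [258 209  20  20 127] [267.56692913 218.48818898] (267.6991271972656, 218.41282653808594) 18.16634750366211 18.261079788208008 [0.5269344 0.1248786 0.003    ]
```

```bash
cat >> h.py <<'E'
from scipy.spatial.transform import Rotation as Rn
def go(x,y,z,yaw=None):
    "print shift(mm) and turn(deg) in tool axes to TCP target (m), tool pointing down, tool x at world yaw deg"
    st=manip.sense(); R=Rn.from_quat(st['tool_rot']); p=np.array(st['tcp_pos']); X=R.as_matrix()[:,0]
    cy=np.degrees(np.arctan2(X[1],X[0])); yaw=cy if yaw is None else yaw
    T=Rn.from_euler('z',yaw,degrees=True)*Rn.from_quat([1,0,0,0])
    sh=R.inv().apply(np.array([x,y,z])-p)*1000; tu=np.degrees((R.inv()*T).as_rotvec())
    print('t %.2f tcp %s yaw %.2f gap %.1f F %s'%(st['t'],np.round(p*1000,1),cy,st['finger_gap']*85.4,np.round(st['force'],1)))
    print('shift',np.round(sh,1),'turn',np.round(tu,2),'q',np.round(np.degrees(st['q'])))
E
python3 - <<'E'
from h import *
from meas import *
w=load('wrist0'); V=w['view']; c=-V[:3,:3].T@V[:3,3]; st=manip.sense()
Rt=Rn.from_quat(st['tool_rot']); print('cam in tool',Rt.inv().apply(c-st['tcp_pos']))
v=im.max(2); print(v[200:245:2,450:498:2])
m,_,c2=blob((G>R+20),(380,278,405,296)); print('green',c2,ray(s,*c2,.02))
m,_,c2=blob((R>G+40),(390,232,404,247)); print('sred',c2,ray(s,*c2,.02))
m,_,c2=blob((B>G+25),(444,266,470,290)); print('purple',c2,ray(s,*c2,.03))
go(.43,-.22,.33,0)
E
```

```text
cam in tool [ 0.06800883 -0.00111763 -0.14333803]
[[106  97 104 102 107 107 109 107 105  98 109 113 111 105 108 104 109 116
  110 111 105 106 106 103]
 [109 111 105 107 102  99 109 104 109 110 116 111 111 112 113  97 107 114
  106  97 111 106 109 103]
 [106 101 100 105 106 108 105 110 103 121 120  73  59  56  33  19  38  57
  106 108 106 101 106 107]
 [102 107 111 105 106 122 110 116  66  38  25   5  52  61  70  68  41  21
  104 110 110 111 111 110]
 [115 105  80  63  56  31   9  42  57  64  63  62  54  66  64  56  59  56
   72 107 106 107 107 112]
 [ 66  53  18  45  53  57  66  61  57  58  58  66  60  61  60  62  60  56
   55 111 112 113 113 109]
 [ 63  48  10  22  36  27  66  64  65  64  58  60  60  59  57  62  63  61
   65 101 108 110 111 113]
 [ 63  78  10   8  65  63  58  62  61  62  61  59  64  52  64  56  61  62
   55  96 113 105 109 111]
 [ 61  71  25  12  62  66  60  58  63  57  63  66  67  62  63  56  60  64
   60  67 109 110 112 109]
 [ 82  64  34  22  49  63  68  66  60  59  59  58  65  64  60  58  66  63
   53  71 110 105 108 103]
 [115  71  55  24  29  66  60  60  65  6
[... 937 characters left out ...]
6 109
  106  99 102 111 118 106]
 [112 108 108 111 117 113 117 119 114 111 109 106 109 116 112 107 114 108
  107 108 111 110 108 109]
 [111 100 113 104 111 110 110 108 112 107 104 104 101 110 105 113 102 106
  115 105 111  98 110 112]
 [105 108 108 111 106 110 113 103 102 115 113 110 105 111 107 106 107 108
  111 101 106 102 107 100]]
green [393.   285.25] [ 0.3761567  -0.15984194  0.02      ]
sred [397.09433962 239.47169811] [ 0.47912219 -0.16996711  0.02      ]
purple [456.67630058 277.20231214] [ 0.39524183 -0.3010941   0.03      ]
t 0.15 tcp [ 158.1 -604.1  230.5] yaw 14.66 gap 85.2 F [-0.4 -0.1  0.2]
shift [ 360.2 -303.   -98.8] turn [-0.1  -0.   14.66] q [-86.  30.  82.  -0.  68. -10.]
```

Emit:
drive_tool:
  motion: [360,-303,-99,0,0,14.7,85,360,-303,-99,0,0,14.7,85,360,-303,-99,0,0,14.7,85,360,-303,-99,0,0,14.7,85,360,-303,-99,0,0,14.7,85,360,-303,-99,0,0,14.7,85,360,-303,-99,0,0,14.7,85,360,-303,-99,0,0,14.7,85]

```text
t: 1.15
tcp_pos: [0.4307, -0.2176, 0.3307]
tool_rot: [1.0, 0.0, 0.0, -0.001]
force: [1.0, -0.6, -0.6]
finger_gap: 0.995
```

Emit:
drive_tool:
  motion: [0,0,0,0,0,0,85,0,0,0,0,0,0,85]

```text
t: 1.4
tcp_pos: [0.4304, -0.2177, 0.3304]
tool_rot: [1.0, 0.001, -0.0, -0.001]
force: [-0.0, -0.6, 0.2]
finger_gap: 0.992
```

Run:
```python
from h import *
snap('wrist','w1'); go(.4796,-.0629,.12,26.4)
```

```text
t 1.45 tcp [ 430.1 -218.2  330.3] yaw 0.02 gap 84.7 F [ 0.2 -0.5 -0.2]
shift [  49.7 -154.9  210.5] turn [-1.100e-01  1.000e-02 -2.638e+01] q [-40.  12.  94.   0.  73.  50.]
```

View pics/w1.png

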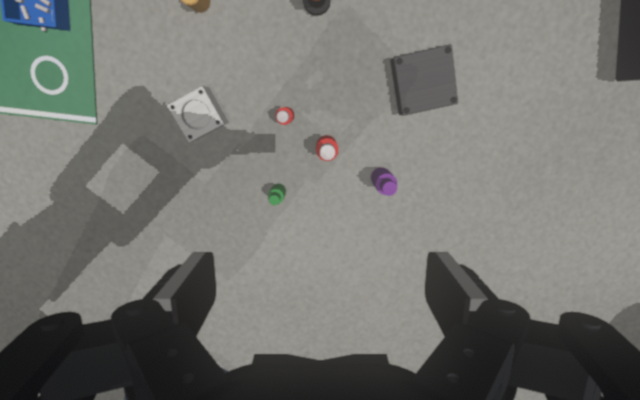

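Run:
```python
import meas
from meas import *
meas.s=s=load('w1'); im=s['color'].astype(int); R,G,B=im[...,0],im[...,1],im[...,2]; v=im.max(2)
print(v[80,380:470:3])
m,st,c=blob((v<90)&(v>40)&(cv2.blur(s['color'],(3,3)).max(2)>48),(388,40,462,118)); m=cv2.morphologyEx(m,cv2.MORPH_OPEN,np.ones((5,5)));m=cv2.morphologyEx(m,cv2.MORPH_CLOSE,np.ones((9,9)))
print('anvil',st,c,rect(m,.025)); cv2.imwrite('pics/m1.png',cv2.resize(np.hstack([m[30:125,380:470]*255,v[30:125,380:470].astype(np.uint8)*2]),None,fx=4,fy=4,interpolation=0))
m,st,c=blob(im.min(2)>130,(160,80,235,145)); m=cv2.morphologyEx(m,cv2.MORPH_CLOSE,np.ones((9,9)))
print('housing',st,rect(m,.028))
m,st,c=blob(im.min(2)>140,(312,130,345,165)); print('plug',st,c,ray(s,*c,.067))
```

```text
[139 139 125 100  89  57  88  95  95  94  94  93  98  98  99  98  98  99
  98  99  98  98  98  98  99 114 149 151 152 147]
anvil [389  57  21  58 444] [397.25225225  84.97522523] (array([ 515.3, -311.7]), array([67.4, 14.5]), 12.16)
housing [ 160   80   75   59 2998] (array([487. , -67.1]), array([69. , 91.8]), 0.13)
plug [320 145  15  15 185] [327.18378378 151.92972973] [ 0.44093592 -0.22456183  0.067     ]
```

View pics/m1.png

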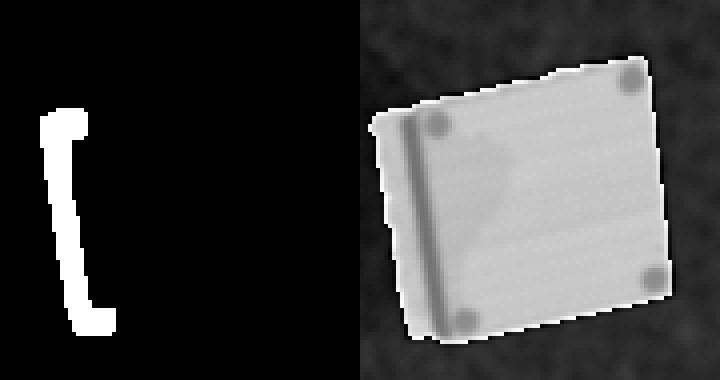

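The enlarged anvil shows a spot at each of its four corners, so its centre and yaw can come from those. The housing has four as well.

```bash
cat > spots.py <<'E'
from h import *
def spots(s,pts,z,r=4,inv=False):
    g=s['color'].astype(float).mean(2); out=[]
    for u,v in pts:
        for _ in range(3):
            x0,y0=int(round(u)),int(round(v)); w=g[y0-r:y0+r+1,x0-r:x0+r+1]
            ww=np.clip(np.median(w)-6-w,0,None); yy,xx=np.mgrid[y0-r:y0+r+1,x0-r:x0+r+1]
            u,v=(ww*xx).sum()/ww.sum(),(ww*yy).sum()/ww.sum()
        out.append((u,v))
    P=np.array([ray(s,u,v,z)[:2] for u,v in out])*1000; c=P.mean(0)
    a=[np.degrees(np.arctan2(*(p-c)[::-1])) for p in P]
    print('px',np.round(out,1).tolist(),'P',np.round(P,1).tolist()); print('centre',np.round(c,1),'yaw',np.round([(x-45)%90 for x in a],1),'r',np.round(np.linalg.norm(P-c,axis=1),1))
    return c
E
python3 - <<'E'
from spots import *
s=load('w1'); spots(s,[(447.4,49.6),(399.2,60.9),(453.4,99.6),(406.2,109.6)],.025,3)
t=load('top0'); spots(t,[(459.5,212.3),(484,206),(490,231.5),(465.3,237)],.025,2)
spots(t,[(355,227.8),(339,236),(347,252.3),(362.7,244)],.028,2)
g=s['color'][80:150,160:240]; cv2.imwrite('pics/m2.png',cv2.resize(g,None,fx=8,fy=8,interpolation=cv2.INTER_CUBIC))
E
```

```text
px [[447.4, 49.6], [399.1, 60.6], [453.1, 99.3], [405.6, 109.8]] P [[556.4, -366.4], [544.2, -310.1], [499.9, -379.0], [487.3, -321.6]]
centre [ 522.  -344.3] yaw [12.3 11.9 12.6 11.8] r [40.9 40.7 41.1 41.4]
px [[459.0, 211.8], [483.6, 206.0], [489.5, 231.1], [464.7, 236.8]] P [[541.8, -310.4], [555.0, -367.1], [498.1, -379.7], [485.1, -322.7]]
centre [ 520. -345.] yaw [12.7 12.7 12.7 12.4] r [40.8 41.4 41.1 41.4]
px [[353.6, 226.5], [336.5, 236.1], [346.8, 252.1], [362.8, 243.9]] P [[508.9, -70.4], [487.4, -32.0], [451.6, -55.0], [470.0, -91.0]]
centre [479.5 -62.1] yaw [29.1 30.2 30.7 26.8] r [30.6 31.2 28.7 30.4]
```

View pics/m2.png

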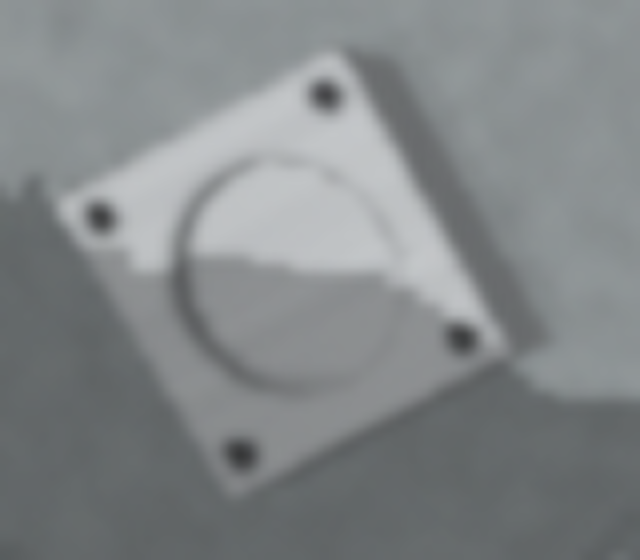

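Run:
```python
from spots import *
s=load('w1'); spots(s,[(x/8-.44+160,y/8-.44+80) for x,y in [(325,95),(100,217),(241,454),(461,338)]],.028,2)
go(.4805,-.0625,.12,26.6)
```

```text
px [[200.2, 91.4], [172.1, 106.8], [189.7, 136.3], [217.2, 121.9]] P [[508.4, -71.2], [490.3, -35.3], [454.6, -53.4], [472.3, -89.1]]
centre [481.4 -62.2] yaw [26.7 26.7 26.8 26.3] r [28.4 28.4 28.2 28.3]
t 1.45 tcp [ 430.1 -218.2  330.3] yaw 0.02 gap 84.7 F [ 0.2 -0.5 -0.2]
shift [  50.6 -155.3  210.5] turn [-1.100e-01  1.000e-02 -2.658e+01] q [-40.  12.  94.   0.  73.  50.]
```

Emit:
drive_tool:
  motion: [51,-155,210,0,0,-26.6,85,51,-155,210,0,0,-26.6,85,51,-155,210,0,0,-26.6,85,51,-155,210,0,0,-26.6,85,51,-155,210,0,0,-26.6,85,51,-155,210,0,0,-26.6,85,51,-155,210,0,0,-26.6,85]

```text
t: 2.33
tcp_pos: [0.4821, -0.0647, 0.1219]
tool_rot: [0.973, 0.229, 0.001, 0.0]
force: [-0.1, 0.3, -0.5]
finger_gap: 0.995
```

Run:
```python
from h import *
snap('wrist','w2'); go(.4805,-.0622,.006,26.6)
```

```text
t 2.38 tcp [482.1 -64.6 122.1] yaw 26.52 gap 84.9 F [ 0.5 -0.5  0.4]
shift [ -0.7  -3.  116.1] turn [ 0.07 -0.15 -0.08] q [-21.  30. 108.   0.  42.  43.]
```

View pics/w2.png

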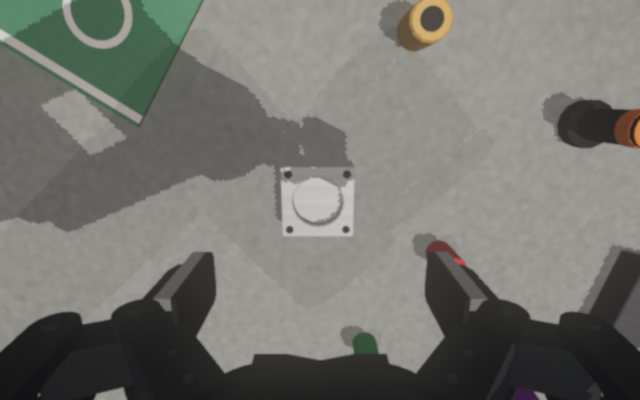

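Run:
```python
from spots import *
s=load('w2'); spots(s,[(288,174),(347,174),(349,229),(290,229)],.028,3)
t=[ray(s,281,202,.028),ray(s,353.5,202,.028)];print(t)
m=(s['color'].min(2)>0); b=s['color'].astype(int)
ok=((b[...,0]-b[...,2])>40)[0:40,395:470]; print(ok.sum())
```

```text
px [[287.6, 174.2], [346.6, 173.5], [345.4, 229.1], [289.2, 229.2]] P [[489.7, -35.6], [508.1, -71.5], [472.0, -89.6], [454.0, -53.6]]
centre [481.  -62.6] yaw [27.1 26.8 26.7 26.6] r [28.3 28.6 28.4 28.4]
[array([ 0.46973211, -0.03995607,  0.028     ]), array([ 0.49235455, -0.08528299,  0.028     ])]
1141
```

Emit:
drive_tool:
  motion: [0,-2.3,60,0,0,-0.2,85,0,-2.3,110,0,0,-0.2,85,0,-2.3,116,0,0,-0.2,85,0,-2.3,116,0,0,-0.2,85,0,-2.3,116,0,0,-0.2,44,0,-2.3,116,0,0,-0.2,44,0,-2.3,116,0,0,-0.2,44,0,-2.3,116,0,0,-0.2,44]
  force: 40

```text
t: 3.38
tcp_pos: [0.4825, -0.0629, 0.008]
tool_rot: [0.973, 0.231, 0.003, 0.001]
force: [-1.0, 0.0, 8.3]
finger_gap: 0.571
```

Emit:
drive_tool:
  motion: [0,0,0,0,0,0,44,0,0,0,0,0,0,44]

```text
t: 3.62
tcp_pos: [0.4827, -0.0629, 0.0085]
tool_rot: [0.973, 0.231, 0.003, 0.002]
force: [0.2, -0.9, -2.0]
finger_gap: 0.571
```

Run:
```python
from h import *
go(.4805,-.0622,.15)
```

```text
t 3.62 tcp [482.7 -62.9   8.5] yaw 26.73 gap 48.7 F [ 0.2 -0.9 -2. ]
shift [  -0.9   -1.  -141.5] turn [ 0.26 -0.32 -0.  ] q [-21.  43. 111.   0.  26.  42.]
```

Emit:
drive_tool:
  motion: [0,0,-60,0,0,0,44,0,0,-125,0,0,0,44,0,0,-125,0,0,0,44]

```text
t: 4.0
tcp_pos: [0.4845, -0.0636, 0.1372]
tool_rot: [0.973, 0.231, 0.007, 0.004]
force: [-0.4, 0.7, -2.6]
finger_gap: 0.574
```

Run:
```python
from h import *
go(.5224,-.3443,.13,12.4)
```

```text
t 4.00 tcp [484.5 -63.6 137.2] yaw 26.76 gap 49.0 F [-0.4  0.7 -2.6]
shift [-92.7 267.6   9.1] turn [ 0.56 -0.77 14.35] q [-21.  28. 107.   0.  44.  43.]
```

Emit:
drive_tool:
  motion: [-93,268,9,0.6,-0.8,14.3,44,-93,268,9,0.6,-0.8,14.3,44,-93,268,9,0.6,-0.8,14.3,44,-93,268,9,0.6,-0.8,14.3,44,-93,268,9,0.6,-0.8,14.3,44,-93,268,9,0.6,-0.8,14.3,44,-93,268,9,0.6,-0.8,14.3,44,-93,268,9,0.6,-0.8,14.3,44]

```text
t: 5.0
tcp_pos: [0.5216, -0.3427, 0.1292]
tool_rot: [0.994, 0.109, -0.001, -0.001]
force: [0.0, -0.4, -2.5]
finger_gap: 0.577
```

Run:
```python
from h import *
snap('wrist','w3');snap('scene','s3');go(.5224,-.3443,.034,12.4)
```

```text
t 5.10 tcp [ 522.1 -343.2  129.9] yaw 12.54 gap 49.1 F [ 0.5  0.3 -2.3]
shift [ 0.2  1.2 95.9] turn [-0.09  0.08  0.14] q [-44.  37.  87.  -0.  56.  34.]
```

View pics/w3.png

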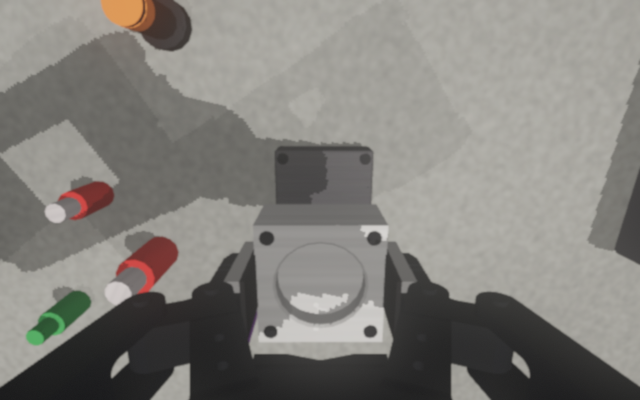

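View pics/s3.png

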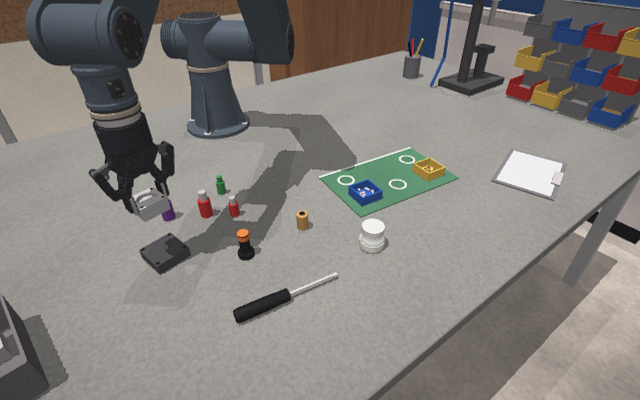

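Housing held level with its spots at (266,238), (374,238), (370,331) and (270,331). The anvil's far spots are at (282,159) and (365,159). I'll check both against the plan.

Run:
```python
from spots import *
s=load('w3'); st=manip.sense(); z=st['tcp_pos'][2]-.0085+.028
c=spots(s,[(266,238),(374,238),(370,331),(270,331)],z,4)
d=c-st['tcp_pos'][:2]*1000; R=Rn.from_quat(st['tool_rot']).as_matrix(); print('off tool x,y',d@R[:2,0],d@R[:2,1])
for u,v in [(282,159),(365,159)]: print(ray(s,u,v,.025)[:2]*1000)
print('expected', [ (np.array([521,-344.6])+41*np.array([np.cos(a),np.sin(a)])).round(1) for a in np.radians([12.4+45,12.4-45])])
```

```text
spots.py:8: RuntimeWarning: invalid value encountered in scalar divide
  u,v=(ww*xx).sum()/ww.sum(),(ww*yy).sum()/ww.sum()
Traceback (most recent call last):
  File "spots.py", line 6, in spots
    x0,y0=int(round(u)),int(round(v)); w=g[y0-r:y0+r+1,x0-r:x0+r+1]
              ~~~~~^^^
ValueError: cannot convert float NaN to integer
```

Run:
```python
from spots import *
s=load('w3'); st=manip.sense(); z=st['tcp_pos'][2]-.0085+.028
c=spots(s,[(266.5,238.3),(374,238.3),(370.3,331.3),(270.5,331.3)],z,8)
d=c-st['tcp_pos'][:2]*1000; R=Rn.from_quat(st['tool_rot']).as_matrix(); print('off tool x,y',d@R[:2,0],d@R[:2,1])
for u,v in [(282,159),(365,159)]: print(ray(s,u,v,.025)[:2]*1000)
print('expected', [ (np.array([521,-344.6])+41*np.array([np.cos(a),np.sin(a)])).round(1) for a in np.radians([12.4+45,12.4-45])])
```

```text
px [[266.2, 237.8], [373.8, 238.4], [369.9, 331.1], [269.9, 330.8]] P [[535.2, -318.2], [543.7, -357.5], [504.6, -366.2], [495.9, -326.8]]
centre [ 519.8 -342.2] yaw [12.4 12.4 12.7 12.3] r [28.4 28.3 28.5 28.5]
off tool x,y -1.9789182561547491 -1.5265600432222826
[ 542.80839526 -309.35122171]
[ 555.56656706 -366.48981877]
expected [array([ 543.1, -310.1]), array([ 555.5, -366.7])]
```

Emit:
drive_tool:
  motion: [0.4,1.6,50,0,0,0,44,0.4,1.6,85,0,0,0,44,0.4,1.6,92,0,0,0,44,0.4,1.6,95,0,0,0,44,0.4,1.6,96,0,0,0,44]

```text
t: 5.72
tcp_pos: [0.5237, -0.3453, 0.0354]
tool_rot: [0.994, 0.109, 0.0, 0.0]
force: [0.7, 0.7, -1.9]
finger_gap: 0.575
```

Run:
```python
from h import *
go(.5228,-.3447,.0335,12.4)
```

```text
t 5.72 tcp [ 523.7 -345.3   35.4] yaw 12.56 gap 49.1 F [ 0.7  0.7 -1.9]
shift [-0.8 -0.7  1.9] turn [ 0.05 -0.02  0.16] q [-44.  45.  89.  -0.  45.  34.]
```

Emit:
drive_tool:
  motion: [-0.8,-0.7,2,0,0,0,44,-0.8,-0.7,2.5,0,0,0,44,-0.8,-0.7,2.5,0,0,0,44]

```text
t: 6.1
tcp_pos: [0.5229, -0.3449, 0.0333]
tool_rot: [0.994, 0.109, 0.0, 0.001]
force: [0.0, 0.1, -2.6]
finger_gap: 0.58
```

Emit:
drive_tool:
  motion: [0,0,0,0,0,0,75,0,0,0,0,0,0,75,0,0,0,0,0,0,75,0,0,-60,0,0,0,75,0,0,-100,0,0,0,75,0,0,-100,0,0,0,75]

```text
t: 6.85
tcp_pos: [0.5249, -0.3467, 0.1372]
tool_rot: [0.994, 0.109, 0.003, 0.004]
force: [-0.0, 0.2, 0.5]
finger_gap: 0.881
```

Run:
```python
from h import *
snap('wrist','w4');snap('top','t4');snap('scene','s4');go(.5228,-.3447,.2,12.4)
```

```text
t 7.00 tcp [ 522.1 -344.2  132.5] yaw 12.55 gap 75.0 F [-0.1  0.6 -0.3]
shift [  0.5   0.7 -67.5] turn [-0.01  0.02  0.15] q [-44.  37.  87.  -0.  56.  34.]
```

View pics/w4.png

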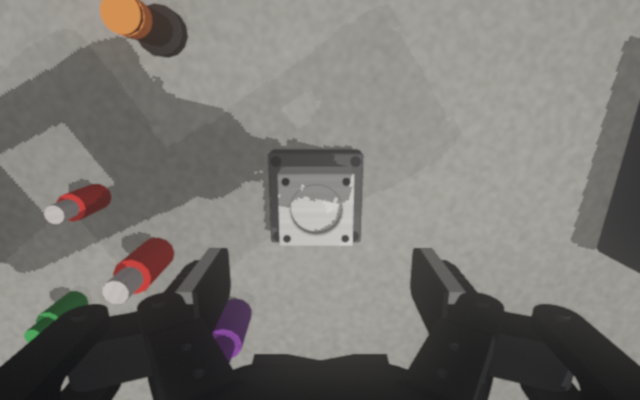

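Run:
```python
from spots import *
s=load('w4')
spots(s,[(285,182),(346,182),(345.5,238.5),(287,238.5)],.053,3)
for u,v in [(275.5,161),(356,161)]:
  g=s['color'].astype(float).mean(2); x0,y0=int(u),int(v); w=g[y0-4:y0+5,x0-4:x0+5]; ww=np.clip(np.median(w)-6-w,0,None); yy,xx=np.mgrid[y0-4:y0+5,x0-4:x0+5]
  u,v=(ww*xx).sum()/ww.sum(),(ww*yy).sum()/ww.sum(); print(u,v,ray(s,u,v,.025)[:2]*1000)
im=s['color']; cv2.imwrite('pics/c4.png',cv2.resize(im[140:255,250:380,::-1],None,fx=6,fy=5.2,interpolation=cv2.INTER_CUBIC))
t=load('t4')['color']; cv2.imwrite('pics/c4t.png',cv2.resize(t[190:260,430:520,::-1],None,fx=8,fy=8,interpolation=cv2.INTER_CUBIC))
```

```text
px [[285.0, 181.2], [345.7, 181.2], [344.8, 238.1], [286.5, 238.3]] P [[536.6, -320.3], [545.3, -359.4], [506.1, -368.3], [497.4, -329.1]]
centre [ 521.3 -344.3] yaw [12.5 12.7 12.6 12.6] r [28.4 28.3 28.4 28.4]
nan nan [nan nan]
nan nan [nan nan]<stdin>:6: RuntimeWarning: invalid value encountered in scalar divide
```

View pics/c4.png

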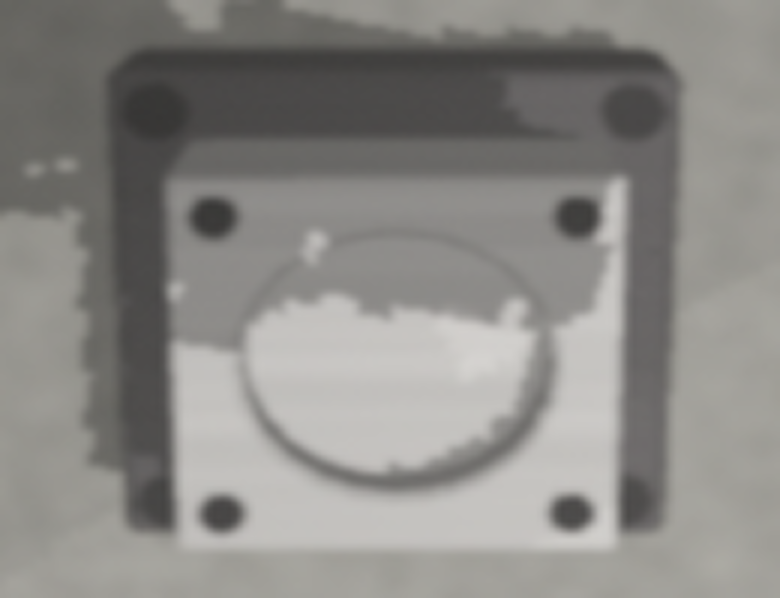

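View pics/c4t.png

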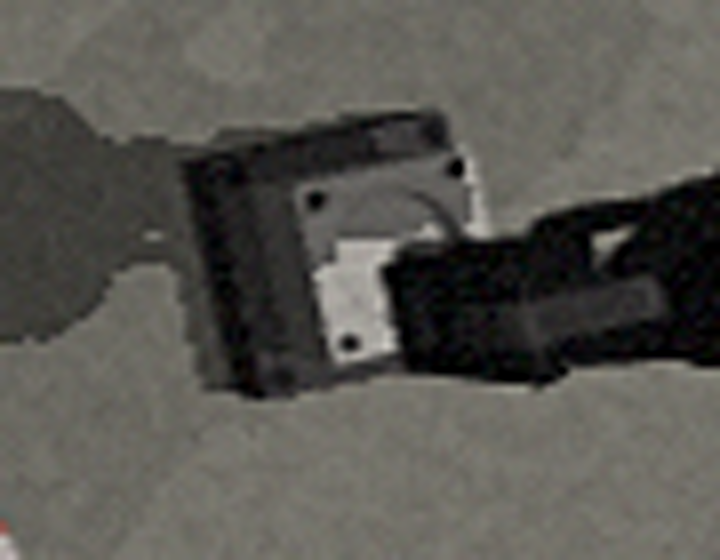

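Run:
```python
from h import *
s=load('w4'); 
p=[ray(s,u,v,.025)[:2]*1000 for u,v in [(275.8,160.8),(355.4,160.7)]]; print(p)
a=np.radians(12.5); d=29*np.array([np.cos(a),np.sin(a)]); print('anvil centre', (p[0]+p[1])/2-d)
w=load('w2'); b=cv2.cvtColor(w['color'],cv2.COLOR_RGB2GRAY); m=(b[5:35,418:446]<75); ys,xs=np.nonzero(m); print(m.sum(),xs.mean()+418,ys.mean()+5, ray(w,xs.mean()+418,ys.mean()+5,.04))
w=load('t4'); b=cv2.cvtColor(w['color'],cv2.COLOR_RGB2GRAY)
go(.612,-.072,.14,12.5)
```

```text
[array([ 543.5309402 , -309.68307438]), array([ 556.1803129 , -366.35899054])]
anvil centre [ 521.54304234 -344.29778126]
17 436.2352941176471 18.705882352941174 [ 0.61434912 -0.0736939   0.04      ]
t 7.00 tcp [ 522.1 -344.2  132.5] yaw 12.55 gap 75.0 F [-0.1  0.6 -0.3]
shift [ 146.9 -246.1   -7.5] turn [-0.01  0.02  0.05] q [-44.  37.  87.  -0.  56.  34.]
```

Housing (521.3, -344.3) sits within 0.3 mm of the anvil centre (521.5, -344.3) and matches its yaw. Next is the bushing.

Emit:
drive_tool:
  motion: [147,-246,-8,0,0,0,75,147,-246,-8,0,0,0,75,147,-246,-8,0,0,0,75,147,-246,-8,0,0,0,75,147,-246,-8,0,0,0,70,147,-246,-8,0,0,0,70,147,-246,-8,0,0,0,70,147,-246,-8,0,0,0,70]

```text
t: 8.0
tcp_pos: [0.6115, -0.0734, 0.1398]
tool_rot: [0.994, 0.108, -0.001, -0.0]
force: [1.1, 0.2, -0.2]
finger_gap: 0.819
```

Run:
```python
from h import *
snap('wrist','w5');go(.612,-.072,.017,12.5)
```

```text
t 8.05 tcp [611.6 -73.5 140. ] yaw 12.43 gap 70.2 F [ 0.1  0.1 -0. ]
shift [  0.8  -1.3 123. ] turn [-0.03  0.07 -0.07] q [-17.  36.  88.  -0.  56.  60.]
```

View pics/w5.png

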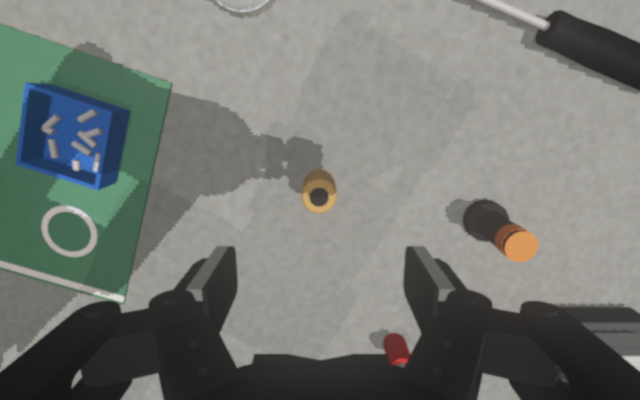

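Run:
```python
from h import *
s=load('w5'); b=cv2.cvtColor(s['color'],cv2.COLOR_RGB2GRAY); m=b[185:210,305:335]<70; ys,xs=np.nonzero(m); u,v=xs.mean()+305,ys.mean()+185
p=ray(s,u,v,.04);print(m.sum(),u,v,p); go(p[0],p[1],.017,12.5)
im=s['color'].astype(int); m=((im[...,0]>170)&(im[...,0]-im[...,2]>90)).astype(np.uint8); m[:,:490]=0; ys,xs=np.nonzero(m); print('punch',xs.mean(),ys.mean(),m.sum(),ray(s,xs.mean(),ys.mean(),.06))
```

```text
150 318.23333333333335 194.28666666666666 [ 0.61442785 -0.07060127  0.04      ]
t 8.05 tcp [611.6 -73.5 140. ] yaw 12.43 gap 70.2 F [ 0.1  0.1 -0. ]
shift [  3.5  -2.2 123. ] turn [-0.03  0.07 -0.07] q [-17.  36.  88.  -0.  56.  60.]
punch 520.7649350649351 245.97142857142856 770 [ 0.61388038 -0.2119666   0.06      ]
```

Emit:
drive_tool:
  motion: [2.5,-2,60,0,0,0,70,2.5,-2,115,0,0,0,70,2.5,-2,123,0,0,0,70,2.5,-2,123,0,0,0,70,2.5,-2,123,0,0,0,20,2.5,-2,123,0,0,0,20,2.5,-2,123,0,0,0,20,2.5,-2,123,0,0,0,20]
  force: 40

```text
t: 9.05
tcp_pos: [0.6147, -0.0714, 0.019]
tool_rot: [0.994, 0.108, 0.001, 0.001]
force: [-1.7, -0.5, 6.7]
finger_gap: 0.287
```

Emit:
drive_tool:
  motion: [0,0,0,0,0,0,20,0,0,0,0,0,0,20,0,0,0,0,0,0,20]

```text
t: 9.43
tcp_pos: [0.6146, -0.0712, 0.0191]
tool_rot: [0.994, 0.108, 0.001, 0.0]
force: [-0.1, -0.0, 2.3]
finger_gap: 0.287
```

Emit:
drive_tool:
  motion: [0,0,-60,0,0,0,20,0,0,-120,0,0,0,20,0,0,-141,0,0,0,20,0,0,-141,0,0,0,20]

```text
t: 9.93
tcp_pos: [0.6155, -0.0714, 0.1619]
tool_rot: [0.994, 0.108, 0.003, 0.001]
force: [-0.5, -0.2, -1.0]
finger_gap: 0.288
```

Run:
```python
from h import *
snap('wrist','w6');go(.5215,-.3440,.16,12.5)
```

```text
t 9.97 tcp [614.2 -71.1 160.1] yaw 12.45 gap 24.3 F [ 1.2  0.2 -2.4]
shift [-1.494e+02  2.465e+02  1.000e-01] turn [ 0.07 -0.1  -0.05] q [-17.  35.  87.  -0.  58.  61.]
```

View pics/w6.png

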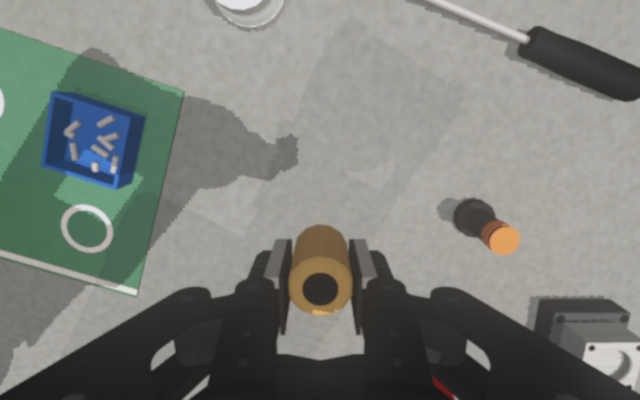

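Run:
```python
from h import *
s=load('w6'); st=manip.sense(); R=Rn.from_quat(st['tool_rot']).as_matrix()
b=cv2.cvtColor(s['color'],cv2.COLOR_RGB2GRAY); m=b[270:308,301:341]<60; ys,xs=np.nonzero(m); u,v=xs.mean()+301,ys.mean()+270
p=ray(s,u,v,st['tcp_pos'][2]+.021); d=(p-st['tcp_pos'])*1000; print(u,v,m.sum(),p,d@R[:,0],d@R[:,1])
```

```text
319.89130434782606 288.68599033816423 828 [ 0.6120696  -0.07110504  0.18107239] -2.0537753014068145 -0.39804854649285376
```

Emit:
drive_tool:
  motion: [-148,247,0,0,0,0,20,-148,247,0,0,0,0,20,-148,247,0,0,0,0,20,-148,247,0,0,0,0,20,-148,247,0,0,0,0,20,-148,247,0,0,0,0,20,-148,247,0,0,0,0,20,-148,247,0,0,0,0,20]

```text
t: 10.98
tcp_pos: [0.5229, -0.3423, 0.1591]
tool_rot: [0.994, 0.109, 0.0, -0.001]
force: [-0.1, 1.0, -0.9]
finger_gap: 0.287
```

Run:
```python
from h import *
snap('wrist','w7');go(.5230,-.3440,.0645,12.5)
```

```text
t 11.03 tcp [ 523.1 -342.4  159.5] yaw 12.56 gap 24.0 F [ 0.3  0.  -1.8]
shift [-0.6  1.5 95. ] turn [-0.01 -0.05  0.06] q [-43.  35.  86.   0.  59.  34.]
```

View pics/w7.png

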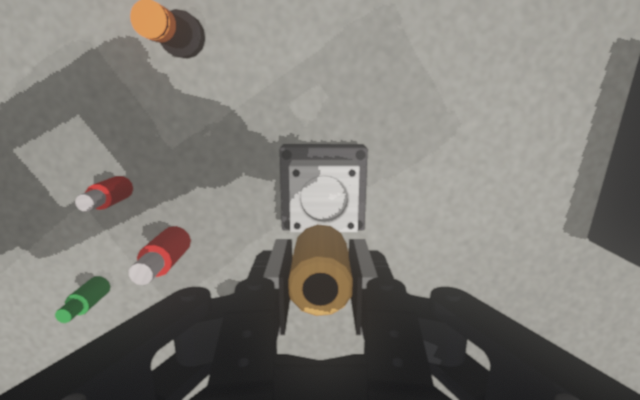

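Emit:
drive_tool:
  motion: [-0.5,1.5,40,0,0,0,20,-0.5,1.5,70,0,0,0,20,-0.5,1.5,80,0,0,0,20,-0.5,1.5,86,0,0,0,20,-0.5,1.5,90,0,0,0,20,-0.5,1.5,93,0,0,0,20,-0.5,1.5,94.5,0,0,0,20]

```text
t: 11.9
tcp_pos: [0.5233, -0.3442, 0.0654]
tool_rot: [0.994, 0.109, 0.001, 0.0]
force: [-0.2, 0.7, -0.1]
finger_gap: 0.286
```

Run:
```python
from h import *
snap('scene','s8');go(.5230,-.3440,.0641,12.5)
s=load('s8')['color']; cv2.imwrite('pics/c8.png',cv2.resize(s[180:280,100:240,::-1],None,fx=5,fy=5,interpolation=cv2.INTER_CUBIC))
```

```text
t 11.95 tcp [ 523.1 -344.1   65.2] yaw 12.56 gap 25.0 F [ 1.3  0.2 -2. ]
shift [-0.1 -0.1  1.1] turn [ 0.01 -0.07  0.06] q [-44.  43.  89.   0.  48.  34.]
```

View pics/c8.png

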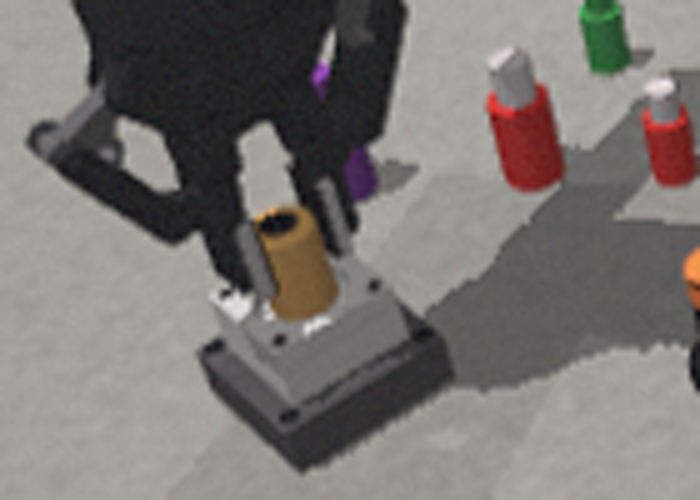

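Emit:
drive_tool:
  motion: [0,0,1,0,0,0,20,0,0,1.5,0,0,0,20,0,0,1.5,0,0,0,20]

```text
t: 12.32
tcp_pos: [0.5232, -0.3443, 0.0641]
tool_rot: [0.994, 0.109, 0.001, 0.0]
force: [-0.8, 0.5, 1.3]
finger_gap: 0.289
```

Emit:
drive_tool:
  motion: [0,0,0,0,0,0,35,0,0,0,0,0,0,60,0,0,0,0,0,0,60,0,0,-60,0,0,0,60,0,0,-110,0,0,0,70,0,0,-110,0,0,0,70,0,0,-110,0,0,0,70]

```text
t: 13.2
tcp_pos: [0.5226, -0.3438, 0.1737]
tool_rot: [0.994, 0.109, 0.0, -0.0]
force: [-0.1, 0.8, -0.2]
finger_gap: 0.818
```

Run:
```python
from h import *
s=snap('wrist','w9'); b=cv2.cvtColor(s['color'],cv2.COLOR_RGB2GRAY)
go(.440,-.2245,.15,12.5)
```

```text
t 13.25 tcp [ 522.2 -343.4  172.8] yaw 12.56 gap 69.7 F [-0.9  0.2  1. ]
shift [ -54.4 -133.9   23. ] turn [-0.1   0.01  0.06] q [-44.  34.  85.   0.  61.  34.]
```

View pics/w9.png

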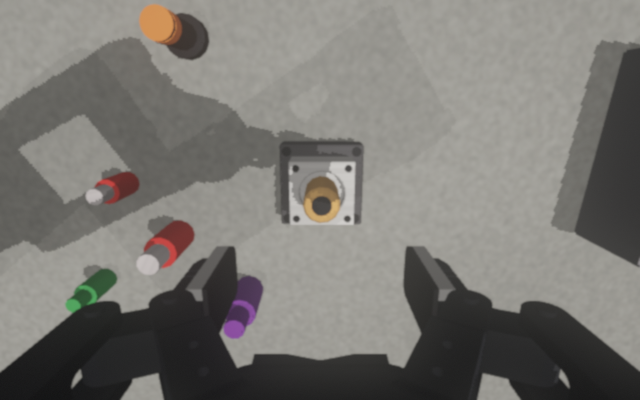

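Run:
```python
from h import *
s=load('w9'); b=cv2.cvtColor(s['color'],cv2.COLOR_RGB2GRAY); m=b[195:216,310:332]<75; ys,xs=np.nonzero(m); u,v=xs.mean()+310,ys.mean()+195
print(m.sum(),u,v,ray(s,u,v,.085))
from spots import spots
spots(s,[(296,169),(348.5,169),(349,218.5),(296.5,218.5)],.053,3)
im=s['color']; m=(im.min(2)>170).astype(np.uint8); m[:,:130]=0;m[:,170:]=0;m[:250]=0; ys,xs=np.nonzero(m); print('plug',m.sum(),xs.mean(),ys.mean(),ray(s,xs.mean(),ys.mean(),.067))
go(.440,-.2245,.15,57)
```

```text
220 320.8772727272727 204.72272727272727 [ 0.521818   -0.34372128  0.085     ]
px [[295.3, 168.0], [348.0, 168.1], [346.9, 218.3], [295.9, 218.3]] P [[536.7, -320.6], [545.4, -359.6], [506.2, -368.3], [497.5, -329.2]]
centre [ 521.4 -344.4] yaw [12.4 12.6 12.5 12.5] r [28.3 28.3 28.3 28.4]
plug 335 146.98208955223882 264.4268656716418 [ 0.44037551 -0.22419718  0.067     ]
t 13.25 tcp [ 522.2 -343.4  172.8] yaw 12.56 gap 69.7 F [-0.9  0.2  1. ]
shift [ -54.4 -133.9   23. ] turn [-1.000e-01 -3.000e-02 -4.444e+01] q [-44.  34.  85.   0.  61.  34.]
```

Bushing stands at (521.8, -343.7), height as expected, and the housing has not moved. Next is the gauge at (440.2, -224.4).

Emit:
drive_tool:
  motion: [-54,-134,0,0,0,-44.4,60,-54,-134,0,0,0,-44.4,60,-54,-134,0,0,0,-44.4,60,-54,-134,23,0,0,-44.4,60,-54,-134,23,0,0,-44.4,60,-54,-134,23,0,0,-44.4,60,-54,-134,23,0,0,-44.4,60]

```text
t: 14.12
tcp_pos: [0.4407, -0.2248, 0.1502]
tool_rot: [0.879, 0.476, 0.0, -0.001]
force: [-0.2, 0.3, -0.5]
finger_gap: 0.705
```

Run:
```python
from h import *
snap('wrist','w10');go(.4402,-.2245,.012,57)
```

```text
t 14.18 tcp [ 440.7 -224.8  150.3] yaw 56.87 gap 60.1 F [-1.4  0.2  0.2]
shift [ -0.2  -0.5 138.3] turn [-0.03 -0.06 -0.13] q [-40.  27. 105.   0.  47.  -7.]
```

View pics/w10.png

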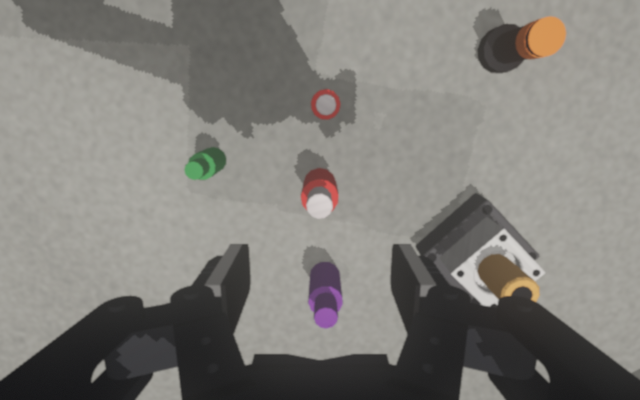

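The larger red gauge at (319,195) is centred between the jaws, with clear space where both fingers go down.

Emit:
drive_tool:
  motion: [0,-0.5,60,0,0,0,60,0,-0.5,115,0,0,0,60,0,-0.5,136,0,0,0,60,0,-0.5,138,0,0,0,60,0,-0.5,138,0,0,0,22,0,-0.5,138,0,0,0,22,0,-0.5,138,0,0,0,22,0,-0.5,138,0,0,0,22]
  force: 40

```text
t: 15.18
tcp_pos: [0.441, -0.2249, 0.0137]
tool_rot: [0.879, 0.476, 0.001, 0.001]
force: [-0.4, 0.3, 7.1]
finger_gap: 0.319
```

Emit:
drive_tool:
  motion: [0,0,0,0,0,0,22,0,0,0,0,0,0,22]

```text
t: 15.42
tcp_pos: [0.4412, -0.225, 0.014]
tool_rot: [0.879, 0.476, 0.001, 0.001]
force: [0.0, -0.7, -1.3]
finger_gap: 0.312
```

Emit:
drive_tool:
  motion: [0,0,-60,0,0,0,22,0,0,-120,0,0,0,22,0,0,-150,0,0,0,22,0,0,-150,0,0,0,22]

```text
t: 15.92
tcp_pos: [0.4419, -0.2258, 0.1661]
tool_rot: [0.879, 0.476, 0.002, 0.004]
force: [-0.6, 0.7, -1.5]
finger_gap: 0.317
```

Run:
```python
from h import *
snap('wrist','w11');snap('top','t11');go(.6235,.2197,.16,57)
go(.6235,.2197,.16,0)
```

```text
t 16.02 tcp [ 440.2 -224.4  163.4] yaw 56.87 gap 27.0 F [ 0.2  0.1 -1.8]
shift [472.1 -89.1   3.6] turn [ 0.09 -0.04 -0.13] q [-40.  26. 105.   0.  49.  -7.]
t 16.02 tcp [ 440.2 -224.4  163.4] yaw 56.87 gap 27.0 F [ 0.2  0.1 -1.8]
shift [472.1 -89.1   3.6] turn [ 0.07 -0.09 56.87] q [-40.  26. 105.   0.  49.  -7.]
```

View pics/w11.png

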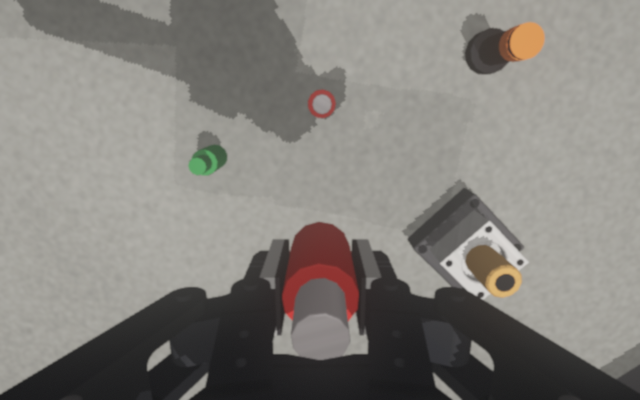

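Emit:
drive_tool:
  motion: [472,-89,4,0,0,0,22,472,-89,4,0,0,0,22,472,-89,4,0,0,0,22,472,-89,4,0,0,0,22,472,-89,4,0,0,0,22,472,-89,4,0,0,0,22,472,-89,4,0,0,0,22,472,-89,4,0,0,0,22]

```text
t: 17.02
tcp_pos: [0.6226, 0.2222, 0.1562]
tool_rot: [0.879, 0.477, -0.001, -0.0]
force: [0.5, -0.7, -1.3]
finger_gap: 0.319
```

Run:
```python
from h import *
go(.6235,.2197,.16,57)
```

```text
t 17.02 tcp [622.6 222.2 156.2] yaw 56.98 gap 27.3 F [ 0.5 -0.7 -1.3]
shift [-1.7  2.1 -3.8] turn [-0.11  0.13 -0.02] q [10. 38. 80. -0. 62. 43.]
```

Emit:
drive_tool:
  motion: [-1.7,2,0,0,0,0,22,-1.7,2,0,0,0,0,22]

```text
t: 17.27
tcp_pos: [0.6214, 0.219, 0.1532]
tool_rot: [0.879, 0.477, -0.005, -0.001]
force: [-0.8, -0.1, -0.4]
finger_gap: 0.314
```

Run:
```python
from h import *
snap('wrist','w12');snap('scene','s12');go(.6235,.2197,.017,57)
```

```text
t 17.38 tcp [622.2 218.2 154.7] yaw 56.90 gap 27.2 F [ 0.1 -0.3 -1.1]
shift [  2.7   0.8 137.6] turn [-0.25  0.29 -0.1 ] q [10. 38. 80. -0. 62. 43.]
```

View pics/w12.png

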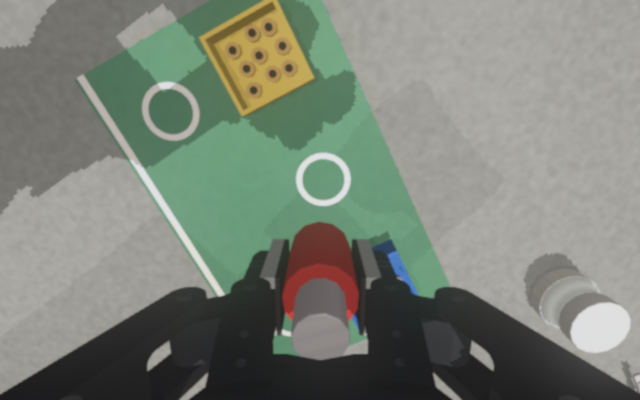

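Run:
```python
from h import *
s=load('w12'); im=s['color'].astype(int)
for nm,(x0,y0,x1,y1),th in [('mid',(290,148,356,211),185),('fy',(138,78,204,144),145)]:
    g=im.min(2)[y0:y1,x0:x1]; m=((g>th)&(im[y0:y1,x0:x1,1]-im[y0:y1,x0:x1,0]<25)).astype(np.uint8)
    k,l,stt,c=cv2.connectedComponentsWithStats(m); i=1+np.argmax(stt[1:,4]); ys,xs=np.nonzero(l==i)
    e=cv2.fitEllipse(np.column_stack([xs,ys]).astype(np.float32)); u,v=e[0][0]+x0,e[0][1]+y0; print(nm,len(xs),u,v,e[1],ray(s,u,v,.003)[:2]*1000)
st=manip.sense(); p0=np.array([.6222,.2182]); R=Rn.from_quat(st['tool_rot']).as_matrix()
p=ray(s,320.5,337,.1547+.053); d=(p[:2]-p0)*1000; print('plug off',d,d@R[:2,0],d@R[:2,1])
```

```text
mid 883 322.8904228210449 178.99839401245117 (47.97698974609375, 49.16092300415039) [624.57784519 220.31050368]
fy 992 170.2285919189453 110.87503433227539 (49.280311584472656, 55.60020446777344) [551.61858256 334.63971163]
plug off [0.72603309 2.17055055] 2.2147685618084645 -0.5771838207770106
```

Run:
```python
from h import *
go(.6234,.2192,.0175,57)
s=load('s12')['color']; cv2.imwrite('pics/c12.png',cv2.resize(s[70:220,310:470,::-1],None,fx=4,fy=4,interpolation=cv2.INTER_CUBIC))
```

```text
t 17.38 tcp [622.2 218.2 154.7] yaw 56.90 gap 27.2 F [ 0.1 -0.3 -1.1]
shift [  2.2   1.  137.1] turn [-0.25  0.29 -0.1 ] q [10. 38. 80. -0. 62. 43.]
```

View pics/c12.png

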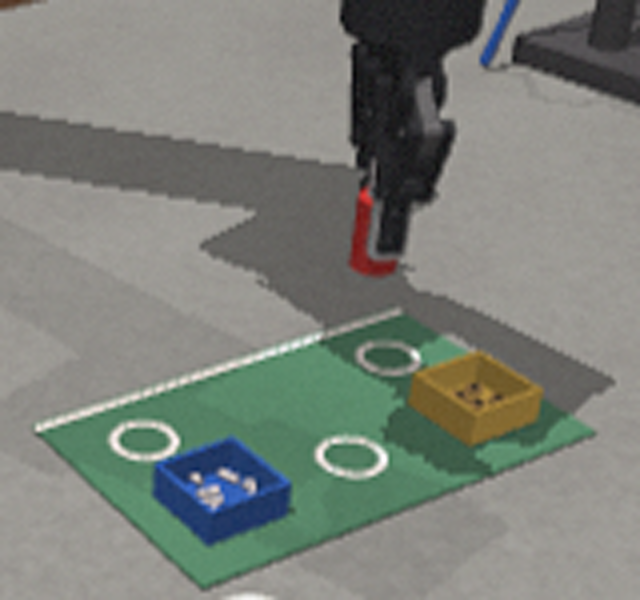

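Emit:
drive_tool:
  motion: [2.2,1,60,-0.2,0.3,0,22,2.2,1,110,-0.2,0.3,0,22,2.2,1,126,-0.2,0.3,0,22,2.2,1,132,-0.2,0.3,0,22,2.2,1,135,-0.2,0.3,0,22,2.2,1,136.5,-0.2,0.3,0,22,2.2,1,136.5,-0.2,0.3,0,22]

```text
t: 18.25
tcp_pos: [0.6241, 0.2195, 0.0194]
tool_rot: [0.879, 0.476, 0.001, -0.0]
force: [-0.3, 0.4, -1.2]
finger_gap: 0.315
```

Run:
```python
from h import *
go(.6234,.2192,.017,57)
```

```text
t 18.25 tcp [624.1 219.5  19.4] yaw 56.91 gap 26.9 F [-0.3  0.4 -1.2]
shift [-0.6 -0.4  2.4] turn [ 0.03 -0.09 -0.09] q [10. 48. 84.  0. 47. 43.]
```

Emit:
drive_tool:
  motion: [-0.5,-0.4,1.5,0,0,0,22,-0.5,-0.4,2.5,0,0,0,22,-0.5,-0.4,3,0,0,0,22,-0.5,-0.4,3,0,0,0,22]

```text
t: 18.75
tcp_pos: [0.6236, 0.2194, 0.0168]
tool_rot: [0.879, 0.476, 0.001, -0.0]
force: [-0.2, 0.4, 3.4]
finger_gap: 0.316
```

Emit:
drive_tool:
  motion: [0,0,0,0,0,0,32,0,0,0,0,0,0,50,0,0,0,0,0,0,50,0,0,-60,0,0,0,50,0,0,-120,0,0,0,60,0,0,-150,0,0,0,60,0,0,-150,0,0,0,60]

```text
t: 19.62
tcp_pos: [0.6254, 0.2196, 0.1702]
tool_rot: [0.879, 0.476, 0.004, 0.001]
force: [-0.4, 0.1, 0.0]
finger_gap: 0.698
```

Run:
```python
from h import *
snap('wrist','w13');go(.613,-.212,.16,57)
go(.613,-.212,.16,12)
```

```text
t 19.68 tcp [623.8 219.3 167.9] yaw 56.91 gap 60.2 F [-0.8 -0.2 -1.2]
shift [-367.2  226.4    7.2] turn [ 0.14 -0.2  -0.09] q [10. 37. 80.  0. 63. 43.]
t 19.68 tcp [623.8 219.3 167.9] yaw 56.91 gap 60.2 F [-0.8 -0.2 -1.2]
shift [-367.2  226.4    7.2] turn [ 0.06 -0.24 44.91] q [10. 37. 80.  0. 63. 43.]
```

View pics/w13.png

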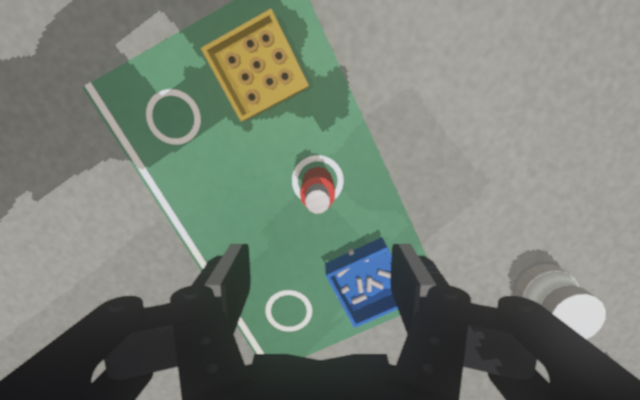

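Run:
```python
from h import *
s=load('w13'); im=s['color'].astype(int)
m=(im.min(2)>180); m[:,:303]=0;m[:,332:]=0;m[:186]=0;m[216:]=0
k,l,st,c=cv2.connectedComponentsWithStats(m.astype(np.uint8)); i=1+np.argmax(st[1:,4]); print('plug',st[i],c[i],ray(s,*c[i],.070)[:2]*1000)
cv2.imwrite('pics/c13.png',cv2.resize(im[145:225,280:356,::-1].astype(np.uint8),None,fx=7,fy=7,interpolation=cv2.INTER_CUBIC))
m=((im[...,0]>140)&(im[...,1]<80)); ys,xs=np.nonzero(m[150:215,290:350]); print(xs.min()+290,xs.max()+290,ys.min()+150,ys.max()+150)
g=((im.min(2)>175)&(im[...,1]-im[...,0]<20)).astype(np.uint8); mm=np.zeros_like(g); mm[148:186,288:348]=g[148:186,288:348]
mm[:, 304:332][172:]=0
ys,xs=np.nonzero(mm); e=cv2.fitEllipse(np.column_stack([xs,ys]).astype(np.float32)); print(e,ray(s,*e[0],.003)[:2]*1000)
```

```text
plug [306 191  23  22 395] [317.20253165 201.40759494] [623.99102387 219.43688415]
302 331 177 194
((316.8606262207031, 178.0184326171875), (42.48065948486328, 47.30582809448242), 110.10082244873047) [625.40116407 222.14233337]
```

View pics/c13.png

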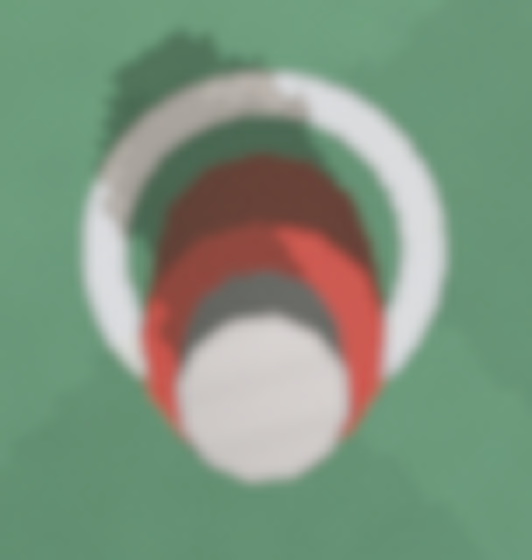

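Emit:
drive_tool:
  motion: [-367,226,7,0,0,44.9,60,-367,226,7,0,0,44.9,60,-367,226,7,0,0,44.9,60,-367,226,7,0,0,44.9,60,-367,226,7,0,0,44.9,60,-367,226,7,0,0,44.9,60,-367,226,7,0,0,44.9,60,-367,226,7,0,0,44.9,60]

```text
t: 20.68
tcp_pos: [0.6115, -0.216, 0.1576]
tool_rot: [0.995, 0.102, 0.001, -0.001]
force: [-0.1, 0.6, -0.3]
finger_gap: 0.706
```

Run:
```python
from h import *
s=snap('wrist','w14');go(.6133,-.212,.020,12)
im=s['color'].astype(int); m=((im[...,0]>190)&(im[...,0]-im[...,2]>90)).astype(np.uint8)
k,l,st,c=cv2.connectedComponentsWithStats(m)
for i in range(1,k):
    if st[i,4]>50: print(st[i],c[i],ray(s,*c[i],.06))
```

```text
t 20.73 tcp [ 611.2 -213.2  157.6] yaw 11.78 gap 60.2 F [0.  0.8 0.8]
shift [  2.1  -0.2 137.6] turn [-0.21 -0.06 -0.22] q [-29.  37.  82.   0.  61.  49.]
[301 198  30  14 278] [316.0971223  203.78776978] [ 0.60818448 -0.21285749  0.06      ]
```

View pics/w14.png

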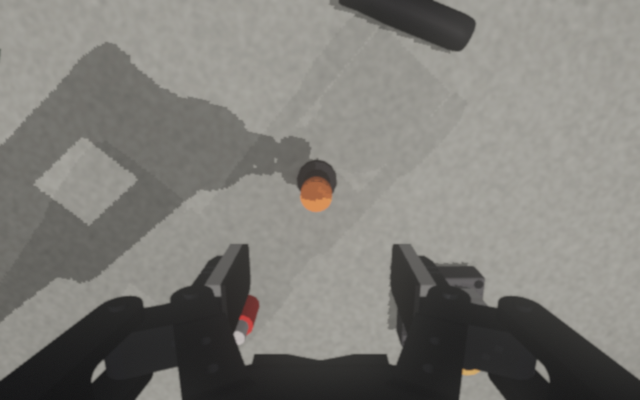

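Emit:
drive_tool:
  motion: [2,0,60,0,0,0,60,2,0,115,0,0,0,60,2,0,138,0,0,0,60,2,0,141,0,0,0,60,2,0,141,0,0,0,16,2,0,141,0,0,0,16,2,0,141,0,0,0,16,2,0,141,0,0,0,16]
  force: 40

```text
t: 21.72
tcp_pos: [0.6143, -0.2123, 0.0183]
tool_rot: [0.995, 0.103, 0.002, -0.001]
force: [0.8, 2.3, 6.4]
finger_gap: 0.249
```

Emit:
drive_tool:
  motion: [0,0,0,0,0,0,16,0,0,0,0,0,0,16,0,0,0,0,0,0,16]

```text
t: 22.1
tcp_pos: [0.6141, -0.2124, 0.0184]
tool_rot: [0.995, 0.102, 0.001, -0.001]
force: [-0.1, 1.0, 1.7]
finger_gap: 0.243
```

Emit:
drive_tool:
  motion: [0,0,-60,0,0,0,16,0,0,-120,0,0,0,16,0,0,-150,0,0,0,16,0,0,-150,0,0,0,16]

```text
t: 22.6
tcp_pos: [0.6151, -0.2138, 0.1707]
tool_rot: [0.995, 0.102, 0.004, 0.0]
force: [-0.5, 0.2, -2.8]
finger_gap: 0.248
```

Run:
```python
from h import *
s=snap('wrist','w15');snap('scene','s15');go(.5511,.3340,.17,12)
go(.5511,.3340,.17,57)
```

```text
t 22.70 tcp [ 612.6 -212.4  166.7] yaw 11.76 gap 20.9 F [-0.4 -0.6 -2.3]
shift [  51.2 -547.4   -0.8] turn [-0.25 -0.05 -0.24] q [-29.  36.  82.   0.  62.  49.]
t 22.70 tcp [ 612.6 -212.4  166.7] yaw 11.76 gap 20.9 F [-0.4 -0.6 -2.3]
shift [  51.2 -547.4   -0.8] turn [ -0.22  -0.15 -45.24] q [-29.  36.  82.   0.  62.  49.]
```

View pics/w15.png

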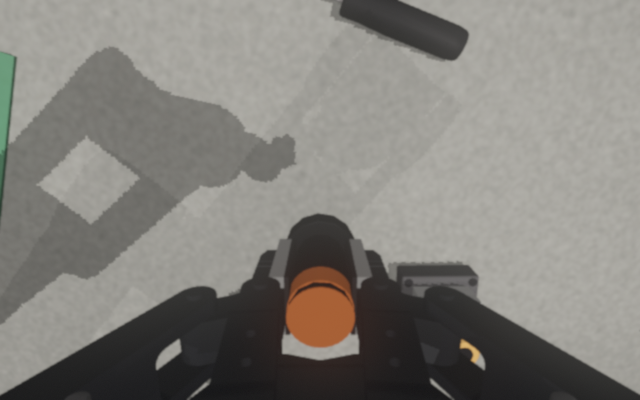

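Emit:
drive_tool:
  motion: [51,-547,-1,0,0,0,16,51,-547,-1,0,0,0,16,51,-547,-1,0,0,0,16,51,-547,-1,0,0,0,16,51,-547,-1,0,0,0,16,51,-547,-1,0,0,0,16,51,-547,-1,0,0,0,16,51,-547,-1,0,0,0,16]

```text
t: 23.7
tcp_pos: [0.5547, 0.2852, 0.1668]
tool_rot: [0.995, 0.102, -0.003, -0.002]
force: [1.0, -0.3, -3.7]
finger_gap: 0.248
```

Run:
```python
from h import *
go(.5511,.3340,.17,12)
s=load('w15'); p=ray(s,321,316,.1667+.0416); d=(p[:2]-[.6126,-.2124])*1000; a=np.radians(11.76); print('off tool', d@[np.cos(a),np.sin(a)], d@[np.sin(a),-np.cos(a)])
```

```text
t 23.70 tcp [554.7 285.2 166.8] yaw 11.75 gap 21.2 F [ 1.  -0.3 -3.7]
shift [  6.4 -48.5  -3.1] turn [-0.21  0.27 -0.25] q [17. 35. 86.  0. 60. 95.]
off tool -1.1627753636866334 1.214783064160964
```

Emit:
drive_tool:
  motion: [6.5,-48.5,0,-0.2,0.3,0,16,6.5,-48.5,0,-0.2,0.3,0,16,6.5,-48.5,0,-0.2,0.3,0,16,6.5,-48.5,0,-0.2,0.3,0,16]

```text
t: 24.2
tcp_pos: [0.551, 0.3323, 0.1657]
tool_rot: [0.995, 0.101, -0.001, 0.0]
force: [0.2, -0.1, -1.8]
finger_gap: 0.247
```

Run:
```python
from h import *
s=snap('wrist','w16');snap('scene','s16'); go(.5511,.3340,.0214,12)
c=load('s16')['color']; cv2.imwrite('pics/c16.png',cv2.resize(c[60:210,330:470,::-1],None,fx=4,fy=4,interpolation=cv2.INTER_CUBIC))
```

```text
t 24.30 tcp [551.5 332.4 166.5] yaw 11.62 gap 20.9 F [-0.5  0.1 -2.4]
shift [  0.   -1.6 145.1] turn [ 0.01  0.02 -0.38] q [ 21.  36.  83.  -0.  61. 100.]
```

View pics/w16.png

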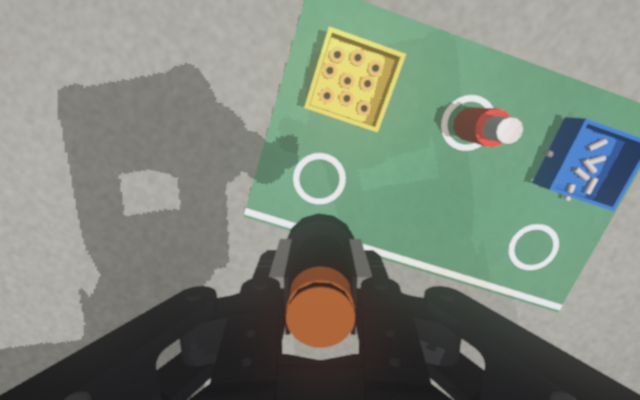

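View pics/c16.png

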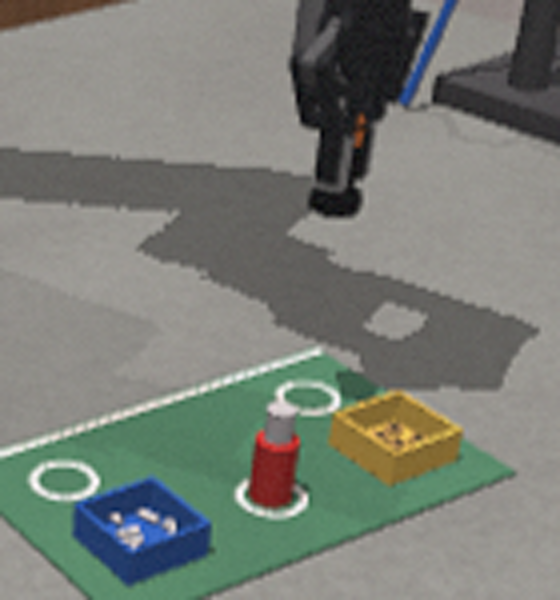

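The gauge stands on its ring, and the punch hangs upright over the ring in front of the yellow tray, whose centre is near (319,178).

Run:
```python
from h import *
s=load('w16'); im=s['color'].astype(int)
x0,y0,x1,y1=286,146,353,211
g=im[y0:y1,x0:x1]; m=((g.min(2)>190)).astype(np.uint8); ys,xs=np.nonzero(m)
e=cv2.fitEllipse(np.column_stack([xs,ys]).astype(np.float32)); u,v=e[0][0]+x0,e[0][1]+y0; p=ray(s,u,v,.003); print(len(xs),u,v,e[1],p[:2]*1000)
go(p[0]/2+.5511/2,p[1]/2+.3340/2,.0219,12)
```

```text
837 318.9212074279785 178.23590469360352 (46.21138381958008, 47.207462310791016) [551.94453641 334.14853446]
t 24.30 tcp [551.5 332.4 166.5] yaw 11.62 gap 20.9 F [-0.5  0.1 -2.4]
shift [  0.4  -1.6 144.6] turn [ 0.01  0.02 -0.38] q [ 21.  36.  83.  -0.  61. 100.]
```

Emit:
drive_tool:
  motion: [1,-2,60,0,0,0,16,1,-2,115,0,0,0,16,1,-2,134,0,0,0,16,1,-2,140,0,0,0,16,1,-2,143,0,0,0,16,1,-2,144.5,0,0,0,16,1,-2,144.5,0,0,0,16]

```text
t: 25.18
tcp_pos: [0.5528, 0.3349, 0.0234]
tool_rot: [0.995, 0.101, 0.001, -0.0]
force: [-0.3, 0.5, -2.4]
finger_gap: 0.244
```

Run:
```python
from h import *
go(.5522,.3342,.0214,12)
```

```text
t 25.18 tcp [552.8 334.9  23.4] yaw 11.63 gap 20.9 F [-0.3  0.5 -2.4]
shift [-0.7  0.6  2. ] turn [-0.01 -0.11 -0.37] q [ 21.  47.  86.  -0.  46. 100.]
```

Emit:
drive_tool:
  motion: [-0.5,0.5,1,0,0,0,16,-0.5,0.5,2,0,0,0,16,-0.5,0.5,2.8,0,0,0,16,-0.5,0.5,2.8,0,0,0,16]

```text
t: 25.68
tcp_pos: [0.5525, 0.3344, 0.0213]
tool_rot: [0.995, 0.101, 0.001, -0.0]
force: [-1.7, -0.9, 5.1]
finger_gap: 0.244
```

Emit:
drive_tool:
  motion: [0,0,0,0,0,0,26,0,0,0,0,0,0,50,0,0,0,0,0,0,50,0,0,-60,0,0,0,50,0,0,-120,0,0,0,60,0,0,-150,0,0,0,60,0,0,-150,0,0,0,60]

```text
t: 26.55
tcp_pos: [0.5541, 0.3351, 0.1746]
tool_rot: [0.995, 0.101, 0.005, -0.001]
force: [0.1, 0.5, 0.3]
finger_gap: 0.705
```

Run:
```python
from h import *
s=snap('wrist','w17'); snap('scene','s17'); snap('top','t17'); go(.45,.25,.25,12)
im=s['color'].astype(int); m=((im[...,0]>190)&(im[...,0]-im[...,2]>90)).astype(np.uint8); m[:,:250]=0;m[:170]=0
k,l,st,c=cv2.connectedComponentsWithStats(m)
for i in range(1,k):
    if st[i,4]>50: print(st[i],c[i],ray(s,*c[i],.063))
cv2.imwrite('pics/c17.png',cv2.resize(s['color'][100:260,240:460,::-1],None,fx=3.6,fy=3.6,interpolation=cv2.INTER_CUBIC))
```

```text
t 26.70 tcp [551.  333.9 169.8] yaw 11.64 gap 59.9 F [ 0.1  0.5 -0.6]
shift [-115.9   61.8  -80.1] turn [ 0.01  0.04 -0.36] q [ 21.  36.  82.  -0.  62. 100.]
[307 189  28  25 519] [321.11368015 201.15606936] [0.55031995 0.33453002 0.063     ]
```

View pics/c17.png

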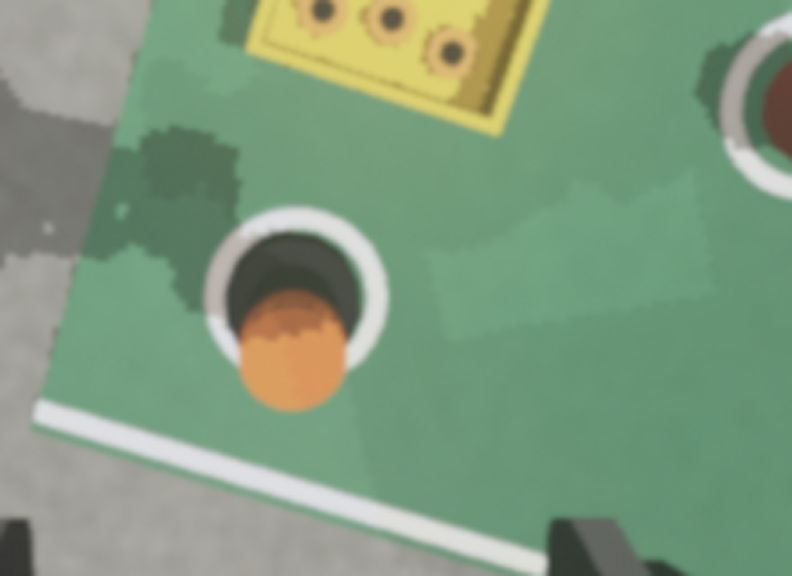

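View pics/s17.png

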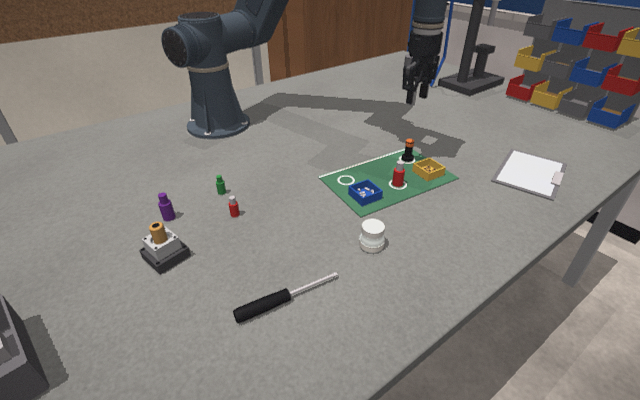

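View pics/t17.png

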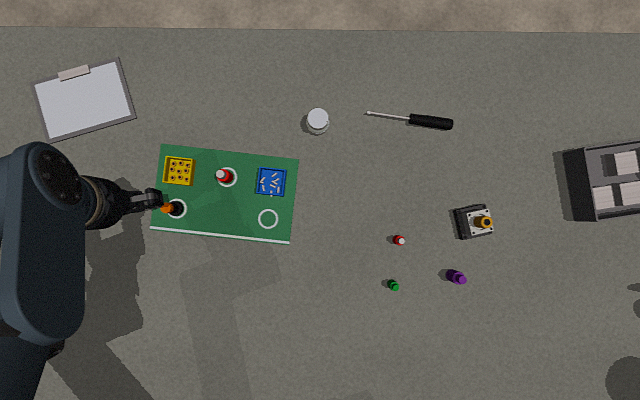

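All four parts are standing in place. The jar at (318,121) and the screwdriver at (410,118) haven't moved, and the gripper is clear. Handing in.

```bash
python3 -c "
from station import manip
print(manip.sign_off())"
```

```text
the job is handed in; nothing more can be done
None
```

The bench is set out and the job handed in at about 27 s of robot time. I worked in the order asked: housing, bushing, gauge, punch. No check failed, but there is no verdict from the station.

| Part | Where it ended up | Last check |
|---|---|---|
| Housing | On the anvil, recess up | About 0.3 mm from the anvil centre, yaw 12.5° against the anvil's 12.5° |
| Bushing | Standing in the recess | About 1 mm off the recess centre |
| Large red gauge | Upright on the ring between the trays | About 1 mm from the ring centre |
| Punch | Orange end up on the ring in front of the yellow tray | About 1.5–2 mm from the ring centre |

- **Punch reading:** its top was partly in shadow, so that distance is rough. In the enlarged picture the foot sits inside the ring.
- **Camera disagreement:** the top and wrist cameras differed by about 1.5 mm in x, within the stated calibration, so I mostly used the average.
- **Everything else:** the jar, screwdriver and look-alike gauges show no change in the last pictures, and the gripper was clear of everything at hand-in.

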